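Lock the lathe accessories away in the bench chest

TASK

Lock the lathe's steel accessories away: turn the key of the grey chest a quarter turn to unlock it, swing its top panel wide open, and pull the drawer out to its stop. Put every steel accessory that stands on the bench (there are two to four) into the drawer, push the drawer fully home, swing the panel shut and turn the key back to lock it. Leave everything else where it is.

Things in the scene. Friction and masses are not known exactly. Their poses are not given: they have to be found in the camera images.
- latch (a joint): Key in its cam latch, rad: 0 locked (bow along the chest's depth), 1.57 unlocked (bow along its width); turned anticlockwise from above to unlock. Stops at 0 and 1.57, starts at 0 to 0.12, stays where left (0.04 N m). Below 1.3 the tongue holds the panel; leave it unlocked until the panel is shut, then within 0.25 of 0 is locked.
- key_bow (a point): Centre of the key's bow: an upright brass plate 38 mm long, 8 mm thick, 34 mm tall on the latch's upright axis, on the right (-y) part of the top panel near its front; its lower edge is 12 mm above the panel. x lies along the bow's length, y across its thickness, z up the latch's axis. It rides on the panel.
- panel (a joint): Blue top panel of the chest (336 wide, 100 deep, 6 mm thick, hinged along its rear edge), rad: 0 shut, 1.4 at its open stop, nearly upright. Stays at any angle it is left (stiff hinge: about 6 N at the handle). Over 1.0 counts as open, under 0.04 as shut. Its front lip hangs 14 mm down before the drawer front and bars the drawer while shut.
- panel_handle (a point): Middle of the panel's handle, on the left (+y) part: a round steel bar 10 mm thick, 90 mm long, parallel to the hinge, on two posts, its centre line 36 mm above the panel's face; when shut, 80 mm in front of, 42 mm above and 60 mm to the left of panel_hinge. Moves with the panel; axes as the chest's when shut.
- panel_hinge (a point): Middle of the panel's hinge line, 110 mm above the bench; y runs along the hinge. Its axes turn with the panel.
- drawer (a joint): The chest's one drawer, in m: 0 fully home, 0.105 pulled out to its stop, towards the robot along the chest's -x. Friction about 1.5 N. Over 0.098 counts as pulled to the stop, under 0.006 as fully home.
- drawer_handle (a point): Middle of the drawer's handle: a round steel bar 8 mm thick and 100 mm long across the drawer front, its centre line 36 mm in front of the front's face (clear gap 32 mm) and 72 mm above the bench. Moves with the drawer; axes as drawer_in.
- drawer_in (a point): Centre of the drawer's inner floor (190 mm along x, 296 along y), 18 mm above the bench; x into the chest, y left, z up. Walls 52 mm, front 88 mm above the floor. At the stop its x from -0.095 to 0 is open above; behind is the fixed chest (340 wide, 240 deep, 116 mm high; rail and sides 109). Clear height when home 64 mm. The front's face is at x = -0.105.
- faceplate_mid (a point): One of the steel lathe accessories to be locked away (absent in some starts). Its position is its centre, half-way up its axis; its z axis is its axis of symmetry, foot to top. Stands upright at the start; about 0.15 to 0.3 kg. Faceplate: a flange 48 mm across and 10 mm thick at the foot, then a hub 30 mm across; 48 mm tall.
- cone_centre_mid (a point): One of the steel lathe accessories to be locked away (absent in some starts). Its position is its centre, half-way up its axis; its z axis is its axis of symmetry, foot to top. Stands upright at the start; about 0.15 to 0.3 kg. Cone centre: a cylinder 34 mm across up to 32 mm, then a cone to a 6 mm tip; 52 mm tall.
- drive_centre_mid (a point): One of the steel lathe accessories to be locked away (absent in some starts). Its position is its centre, half-way up its axis; its z axis is its axis of symmetry, foot to top. Stands upright at the start; about 0.15 to 0.3 kg. Drive centre: a foot 38 mm across up to 20 mm, then a stem 22 mm across; 50 mm tall.
- bush_mid (a point): One of the steel lathe accessories to be locked away (absent in some starts). Its position is its centre, half-way up its axis; its z axis is its axis of symmetry, foot to top. Stands upright at the start; about 0.15 to 0.3 kg. Bush: a plain short cylinder 40 mm across, 36 mm tall.
- faceplate: The faceplate again: origin at the centre of its underside.
- cone_centre: The cone centre again: origin at the centre of its underside.
- drive_centre: The drive centre again: origin at the centre of its underside.
- bush: The bush again: origin at the centre of its underside.
- blank: Bystander: a pale wooden block 55 x 55 x 75 mm tall; origin under its centre.
- bowl: Bystander: a turned wooden bowl 130 mm across, 55 mm high; origin under its centre.
- glue: Bystander: a white bottle 52 mm across, 120 mm tall; origin under its centre.
- chisel: Bystander: a wood-handled hand tool lying along its x axis, 240 mm long.
- jar: Bystander: a glass jar 60 mm across, 65 mm tall, standing on the fixed rear of the chest's top; origin under its centre.
- sanding_block: Bystander: a cork block 100 x 60 x 32 mm; origin under its centre.
- mug: Bystander: a white mug 72 mm across, 85 mm tall; origin under its centre.
Things that resemble listed ones, but are neither listed nor needed, are in the scene too. What is shaped like the faceplate but purple is not meant.

How it is judged:
On the way, in this order (a step that is already met when the one before it is completed fails the run):
1. the key is turned to unlocked (value of joint latch above 1.3 rad), for 0.1 s.
2. the panel is swung open (value of joint panel above 1 rad), for 0.2 s.
3. the drawer is pulled out to its stop (value of joint drawer above 0.098 m), for 0.2 s.
4. every accessory lies in the drawer, at rest and let go, the drawer still out (x of faceplate_mid in the frame of drawer_in between -0.095 and 0.095 m and y of faceplate_mid in the frame of drawer_in between -0.148 and 0.148 m and z of faceplate_mid in the frame of drawer_in between -0.005 and 0.055 m and x of cone_centre_mid in the frame of drawer_in between -0.095 and 0.095 m and y of cone_centre_mid in the frame of drawer_in between -0.148 and 0.148 m and z of cone_centre_mid in the frame of drawer_in between -0.005 and 0.055 m and x of drive_centre_mid in the frame of drawer_in between -0.095 and 0.095 m and y of drive_centre_mid in the frame of drawer_in between -0.148 and 0.148 m and z of drive_centre_mid in the frame of drawer_in between -0.005 and 0.055 m and x of bush_mid in the frame of drawer_in between -0.095 and 0.095 m and y of bush_mid in the frame of drawer_in between -0.148 and 0.148 m and z of bush_mid in the frame of drawer_in between -0.005 and 0.055 m and linear speed of each of faceplate, cone_centre, drive_centre, bush below 0.05 m/s and contact force between each of faceplate, cone_centre, drive_centre, bush and the fingers below 0.05 N and value of joint drawer above 0.07 m), for 0.2 s.
5. the drawer is fully home with the panel still open (value of joint drawer below 0.006 m and value of joint panel above 0.5 rad), for 0.2 s.
6. the panel is shut, the key still unlocked (value of joint panel below 0.04 rad and value of joint latch above 1 rad), for 0.1 s.
7. the key is turned back to locked (value of joint panel below 0.04 rad and value of joint latch below 0.25 rad), for 0.1 s.
At the end, for the whole second after the job is handed in: Every accessory present is inside the drawer and at rest; the drawer is within 6 mm of fully home, the panel within 0.04 rad of shut, the key within 0.25 rad of its locked stop (all of step 7 and x of faceplate_mid in the frame of drawer_in between -0.095 and 0.095 m and y of faceplate_mid in the frame of drawer_in between -0.148 and 0.148 m and z of faceplate_mid in the frame of drawer_in between -0.005 and 0.055 m and x of cone_centre_mid in the frame of drawer_in between -0.095 and 0.095 m and y of cone_centre_mid in the frame of drawer_in between -0.148 and 0.148 m and z of cone_centre_mid in the frame of drawer_in between -0.005 and 0.055 m and x of drive_centre_mid in the frame of drawer_in between -0.095 and 0.095 m and y of drive_centre_mid in the frame of drawer_in between -0.148 and 0.148 m and z of drive_centre_mid in the frame of drawer_in between -0.005 and 0.055 m and x of bush_mid in the frame of drawer_in between -0.095 and 0.095 m and y of bush_mid in the frame of drawer_in between -0.148 and 0.148 m and z of bush_mid in the frame of drawer_in between -0.005 and 0.055 m and linear speed of each of faceplate, cone_centre, drive_centre, bush below 0.05 m/s and value of joint drawer below 0.006 m); the robot touches nothing.
It fails at once if a bystander is displaced by more than 4 cm (distance of any of blank, bowl, glue, chisel, jar, sanding_block, mug from where it was at the start of the episode above 0.04 m).
Of faceplate, cone_centre, drive_centre, bush only 2 to 4 are there at a start; the rules pass over those that are not, and their reading is None.
At some moment in a run one of faceplate, cone_centre, drive_centre, bush may be knocked a few centimetres aside while the robot is not near it.
Once in a run the grip may slacken for a moment while it holds something.
It also fails if it takes over 210 s, if anything falls off the work surface, if the arm or the gripper's body presses on something with over 40 N, if the wrist force passes 120 N, or if a joint passes its speed limit or range.

ROBOT

A 6-joint arm with a two-finger parallel gripper is mounted at the origin on the work surface. World frame = base frame: x ahead of the robot, y to its left, z up, the work surface at z = 0. Lengths are in m, angles in rad, forces in N, time in s.
With the tool pointing down it reaches from about 0.3 to 0.875 m from the base axis. Payload 6.4 kg.
Tool frame: the origin (TCP) lies midway between the tips of the shut fingers; the grasp point (between the pads) lies 19 mm behind it (ctrl.tcp_to_grasp is the distance from the TCP to the grasp point, in m); z points along the fingers, y is the direction in which the jaws open and shut (so a half turn about z gives the same grasp; the last joint's range is limited). The gripper opens to 85 mm and grips with 20 to 120 N. Pads are 22 mm wide; open, the fingers measure 114 mm over their backs; the gripper's body (76 mm by 85 mm) begins 54 mm behind the grasp point. The pads swing forward as they close: fully open they stand 13 mm farther back than shut.
Start: joints at [1.09, 0.181, 1.607, -0, 1.354, -0.206], TCP at [0.156, 0.553, 0.206] pointing down, gripper open.
Joint ranges: [-2.99, 2.99], [-0.89, 2.07], [0.3, 2.58], [-1.14, 4.28], [0, 2.63], [-3.12, 3.12]. Speed limits (rad/s): [2.57, 2.57, 3.01, 3.14, 3.14, 3.14].

INTERFACE

Orientations are given as a unit quaternion [w, x, y, z].
In Python, from bench import monitor, imaging, order, spotter, ctrl gives the robot as it stands.
- The arm moves only by the shell command python3 -m pendant 'ROWS'. ROWS is JSON, a list that holds one entry, the list of rows, each a list of 5 numbers: the shift along the world's x, y, z in mm, then the turn about the world's z in degrees, then the finger opening in mm, from 0 to 85.4. A call has 1 to 8 rows; each row shifts and turns the commanded pose from where the row before left it; what a row does not reach is not made up. A row lasts 1/8 s, in which the tool goes at most 62.5 mm and 10.7 degrees, less where a joint would pass 70% of its speed; a pose out of reach is approached as far as the arm can. A call with a gripper value outside its range is refused whole. The fingers move at their own pace and stop on an object; the grip force is fixed at half the most. Time passes only in rows, so rows that do not move let the fingers close. It gives the time, the measured TCP pose, the force and the opening at its end, in the units of the state.
- monitor.get_obs(): the state, without advancing time (a new reading comes with each control period).
- imaging.camera(name): name is "scene" or "side" or "wrist"; returns a dict with "img" (384x512x3 uint8, red, green, blue), "vfov" (degrees; the focal length in pixels is half the picture's height over the tangent of half this angle, whatever the lens; pixels are square), "cx", "cy" (the principal point, pixels), "origin" and "orientation" of the camera in the world. Camera axes: x right, y down, z forward; pixel columns grow to the right and rows downward; lengths in m; the calibration is good to about 2 mm. The wrist camera is an equidistant fisheye: a pixel r from the principal point sees the ray r / f radians off the axis. A picture is of the moment at which its call begins. There is no depth.
- order.hand_in(): hands the job in, once; it reports no verdict.
Trained networks look in the newest picture that a camera, given by its name, has taken for a name from the list of things; names that differ only in an ending like _2 or _b are one class to them, and where a whole thing is asked for, a point or a joint stands for the part that bears it (a point fixed in the world has none). Each returns a list of dicts, best first, with "confidence" (0 to 1); they miss things now and then, are a little off and sometimes report something else, mostly with a low value. They report only what shows in the picture. A call takes as long as a camera call. They do not tell look-alikes from the thing itself.
- spotter.recognise(camera, thing): "at" ([x, y, z] in m, in the coordinates of the camera as it stood for that picture, good to about 4 mm: the middle of the surface that is visible of it).
- spotter.tip_of(camera, thing): "at" ([x, y, z] in m, in the coordinates of the camera as it stood for that picture, good to about 4 mm: a listed point, or the origin of a listed thing).
The state is a dict: "time_s": time; "q": joint angles; "dq": joint speeds; "joint_efforts": joint torques, N m; "eef_pos": TCP position; "eef_rot": TCP orientation; "wrist_force": force on the tool from outside, world axes, zero at the start; "torque": the same for the moment, N m; "opening": opening from 0.0 (shut) to 1.0 (fully open).
Only numpy, scipy, OpenCV 4.12 (cv2) and the standard library are available. Lean on these libraries where they do the work, as an engineer would, in place of code of your own. Each camera call takes 0.05 s, during which the arm holds its last target. There are 200 camera calls.

## Working session

There is one attempt and no reset: what is moved stays moved. The work goes in short steps, Python scripts to look and compute and a shell command to move; the robot and the scene stay as the last step left them, time stands still between calls to the robot, and variables do not carry over. Pictures are saved under pics/ and viewed, about 12 in all and at most 16, crops included, and the job is handed in when it is done.

```bash
ls; mkdir -p pics
cat > h.py <<'E'
import numpy as np, cv2
from scipy.spatial.transform import Rotation as R
from bench import monitor, imaging, order, spotter, ctrl
def rot(q): return R.from_quat([q[1],q[2],q[3],q[0]])
def shot(n,fn=None,crop=None,scale=1):
    c=imaging.camera(n)
    if fn:
        im=c["img"][:,:,::-1]
        if crop: x0,y0,x1,y1=crop; im=im[y0:y1,x0:x1]
        if scale!=1: im=cv2.resize(im,None,fx=scale,fy=scale,interpolation=cv2.INTER_CUBIC)
        cv2.imwrite("pics/"+fn,im)
    return c
def w(c,p): return rot(c["orientation"]).apply(p)+np.array(c["origin"])
def pix(c,P):
    p=rot(c["orientation"]).inv().apply(np.array(P)-c["origin"]); f=c["img"].shape[0]/2/np.tan(np.radians(c["vfov"]/2))
    return np.round([c["cx"]+f*p[0]/p[2],c["cy"]+f*p[1]/p[2]])
def find(n,c,t,kind="tip_of",k=3):
    for d in getattr(spotter,kind)(n,t)[:k]:
        P=w(c,d["at"]); print(n,t,round(d["confidence"],2),np.round(P,3), pix(c,P) if n!="wrist" else "", [x for x in d if x not in("at","confidence")])
def st():
    o=monitor.get_obs(); print(round(o["time_s"],2),np.round(o["eef_pos"],4),np.round(R.as_euler(rot(o["eef_rot"]),'xyz',True),1),np.round(o["wrist_force"],1),round(o["opening"],3),np.round(o["q"],2))
E
python3 - <<'E'
from h import *
st(); print(ctrl.tcp_to_grasp)
for n in("scene","side"):
    c=shot(n,n+"0.png",scale=1.5); print(n,np.round(c["origin"],3),c["vfov"])
    for t in "key_bow panel_handle panel_hinge drawer_handle drawer_in faceplate cone_centre drive_centre bush blank bowl glue chisel jar sanding_block mug".split(): find(n,c,t)
E
```

```text
pics
0.0 [0.1557 0.5529 0.2054] [-179.9   -0.   164.3] [ 0.1  0.3 -0.7] 0.998 [ 1.09  0.18  1.61  0.    1.35 -0.21]
0.0187
scene [ 1.009 -0.707  1.194] 45.101077942534715
scene key_bow 0.59 [ 0.619 -0.112  0.144] [263. 212.] []
scene panel_handle 0.74 [ 0.523 -0.323 -0.003] [192. 275.] []
scene panel_hinge 0.87 [ 0.673 -0.044  0.108] [292. 212.] []
scene drawer_handle 0.46 [ 0.541 -0.042  0.073] [254. 197.] []
scene drawer_in 0.51 [ 0.523 -0.325 -0.003] [191. 276.] []
scene faceplate 0.74 [ 0.618 -0.113  0.145] [262. 212.] []
scene faceplate 0.7 [ 0.395 -0.239 -0.001] [177. 232.] []
scene faceplate 0.68 [ 0.32  -0.341 -0.004] [135. 244.] []
scene cone_centre 0.6 [ 0.525 -0.324 -0.004] [192. 276.] []
scene drive_centre 0.47 [0.583 0.316 0.02 ] [324. 144.] []
scene bush 0.7 [ 0.583  0.317 -0.003] [324. 148.] []
scene blank 0.41 [ 0.762 -0.059  0.113] [316. 231.] []
scene bowl 0.9 [ 0.717 -0.385 -0.002] [233. 331.] []
scene glue 0.61 [ 0.539  0.47  -0.001] [335. 117.] []
scene glue 0.56 [0.653 0.435 0.   ] [358. 136.] []
scene chisel 0.89 [ 0.391 -0.475 -0.001] [119. 290.] []
scene sand
[... 632 characters left out ...]
te 0.61 [ 0.32  -0.35  -0.002] [318. 182.] []
side faceplate 0.4 [ 0.404 -0.342 -0.003] [299. 180.] []
side cone_centre 0.4 [ 0.523 -0.322 -0.004] [273. 180.] []
side bush 0.44 [ 0.578  0.314 -0.005] [217. 283.] []
side blank 0.88 [ 0.531  0.471 -0.005] [215. 328.] []
side blank 0.35 [ 0.394  0.468 -0.002] [262. 337.] []
side bowl 0.31 [ 0.518 -0.327  0.023] [274. 174.] []
side glue 0.77 [ 0.648  0.425 -0.001] [183. 306.] []
side chisel 0.57 [ 0.389 -0.481  0.   ] [307. 165.] []
side jar 0.75 [ 0.765 -0.063  0.117] [200. 182.] []
side jar 0.4 [ 0.404 -0.342  0.02 ] [300. 176.] []
side sanding_block 0.92 [ 0.396  0.466 -0.004] [261. 336.] []
side mug 0.64 [ 0.628 -0.505 -0.004] [259. 157.] []
```

View pics/scene0.png

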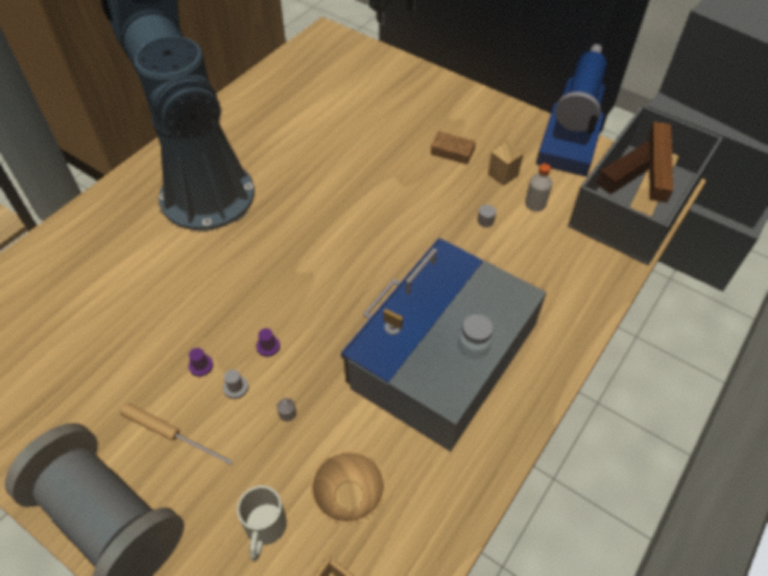

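View pics/side0.png

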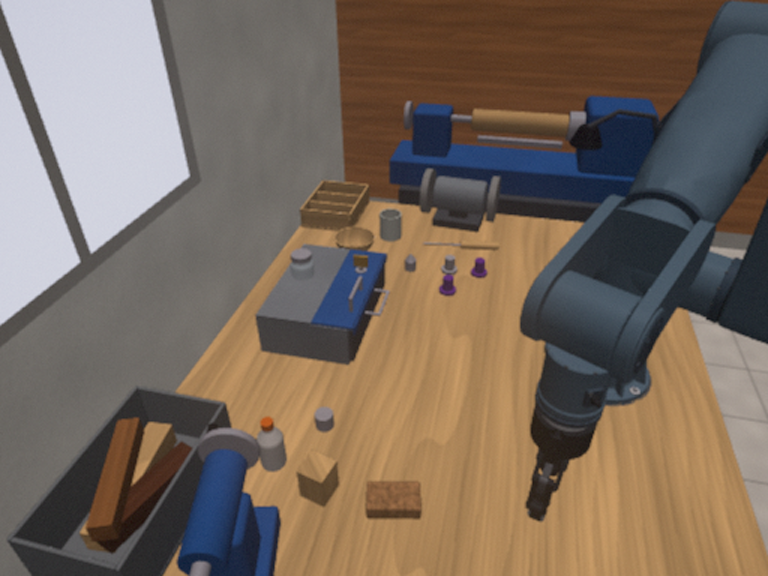

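The left picture shows the chest (panel blue, handle scene px ~(283,177), brass key px (262,212)), with the jar on its fixed rear. What could be taken for an accessory:
- Silver faceplate at scene px (156,255).
- Purple faceplate look-alikes at px (133,241) and (177,228), not meant.
- Grey cone centre at px (191,272).
- Grey bush or drive centre at px (324,143).

First I go above the key, with the yaw chosen so joint 6 can make the quarter turn.

```bash
python3 -m pendant '[[[20,-30,12,-10.3,60],[29,-43,12,-10.3,60],[29,-43,12,-10.3,60],[29,-43,12,-10.3,60],[29,-43,12,-10.3,60],[29,-43,12,-10.3,60],[29,-43,12,-10.3,60],[29,-43,10,-10.3,60]]]'
python3 -m pendant '[[[29,-43,0,-10.3,60],[29,-43,0,-10.3,60],[29,-43,0,-10.3,60],[29,-43,0,-10.3,60],[29,-43,0,-10.3,60],[29,-43,0,-10.3,60],[29,-36,0,-10.3,60],[0,0,0,-10.1,60]]]'
python3 - <<'E'
from h import *
st()
c=shot("wrist","w1.png",scale=1.5); print(np.round(c["origin"],3))
for t in "key_bow panel_handle panel_hinge drawer_handle jar".split(): find("wrist",c,t)
E
```

```text
time_s: 2.7
eef_pos: [0.3798, 0.221, 0.3011]
eef_rot: [0.0, 0.757, 0.653, 0.001]
wrist_force: [1.4, -0.7, 0.2]
opening: 0.702
time_s: 3.7
eef_pos: [0.5831, -0.0746, 0.2993]
eef_rot: [0.0, 1.0, -0.008, -0.001]
wrist_force: [-0.3, 1.3, -0.5]
opening: 0.702
3.7 [ 0.5831 -0.0746  0.2993] [ 1.8e+02  1.0e-01 -9.0e-01] [-0.3  1.3 -0.5] 0.702 [-0.33  0.15  1.46 -0.    1.54  1.26]
[ 0.667 -0.077  0.468]
wrist key_bow 0.75 [ 0.613 -0.117  0.148]  []
wrist panel_handle 0.97 [0.593 0.009 0.159]  []
wrist panel_handle 0.33 [ 0.678 -0.047  0.11 ]  []
wrist panel_hinge 0.58 [ 0.677 -0.048  0.108]  []
wrist drawer_handle 0.9 [ 0.536 -0.047  0.073]  []
wrist drawer_handle 0.44 [0.577 0.309 0.02 ]  []
wrist jar 0.94 [ 0.759 -0.062  0.119]  []
```

View pics/w1.png

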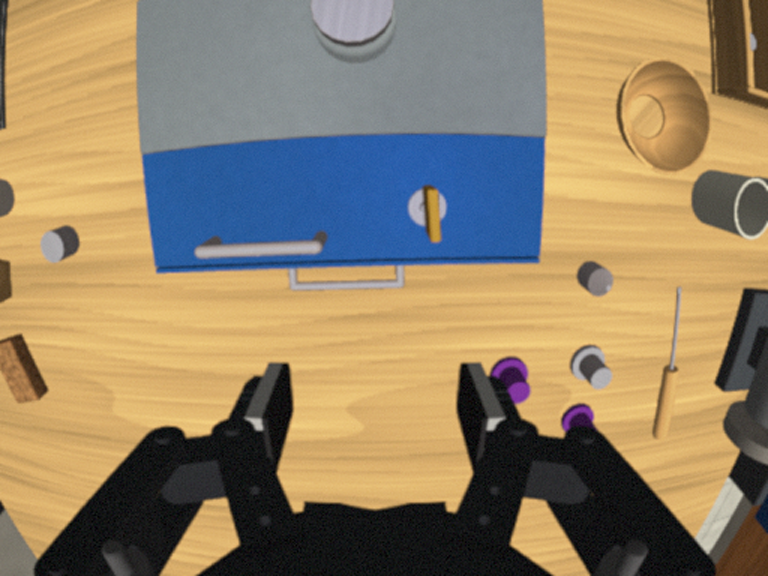

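The wrist picture shows the brass key at px (288,142), the panel bar at (172,166), the drawer bar at (231,190). The chest is nearly square with the world. I'll back-project the edges to get exact positions.

```bash
cat >> h.py <<'E'
def ray(c,u,v,z,fish=True):
    f=c["img"].shape[0]/2/np.tan(np.radians(c["vfov"]/2)); d=np.array([u-c["cx"],v-c["cy"]]); r=np.hypot(*d)
    if fish: t=r/f; p=np.r_[d/r*np.sin(t),np.cos(t)]
    else: p=np.r_[d/f,1]
    p=rot(c["orientation"]).apply(p); o=np.array(c["origin"]); return np.round(o+p*(z-o[2])/p[2],4)
E
python3 - <<'E'
from h import *
c=shot("wrist")
for n,u,v,z in [("front L",158,267,.116),("front R",538,258,.116),("hinge L",142,153,.116),("hinge R",544,136,.116),("bar L",198,252,.157),("bar R",320,247,.157),("key back",430,187,.162),("key front",435,240,.162),("dbar L",293,285,.076),("dbar R",402,285,.076)]: print(n,ray(c,u/1.5,v/1.5,z))
E
```

```text
front L [0.5669 0.1207 0.116 ]
front R [ 0.5737 -0.2129  0.116 ]
hinge L [0.6688 0.1258 0.116 ]
hinge R [ 0.6772 -0.211   0.116 ]
bar L [0.5896 0.0614 0.157 ]
bar R [ 0.5918 -0.0334  0.157 ]
key back [ 0.6357 -0.1111  0.162 ]
key front [ 0.598  -0.1156  0.162 ]
dbar L [0.5363 0.0038 0.076 ]
dbar R [ 0.5362 -0.0983  0.076 ]
```

```bash
python3 -m pendant '[[[17,-20,0,4,40],[17,-19,0,3,40],[0,0,-50,0,40],[0,0,-45,0,40],[0,0,0,0,40]]]'
python3 - <<'E'
from h import *
st(); c=shot("wrist","w2.png",crop=(150,60,400,310),scale=2.4); find("wrist",c,"key_bow")
E
```

```text
time_s: 4.68
eef_pos: [0.6132, -0.1091, 0.2013]
eef_rot: [-0.002, 0.998, 0.059, -0.004]
wrist_force: [-0.2, -0.1, 0.8]
opening: 0.467
4.67 [ 0.6132 -0.1091  0.2013] [-179.8    0.4    6.8] [-0.2 -0.1  0.8] 0.467 [-0.37  0.3   1.48 -0.    1.38  1.09]
wrist key_bow 0.84 [ 0.614 -0.113  0.146]  []
```

View pics/w2.png

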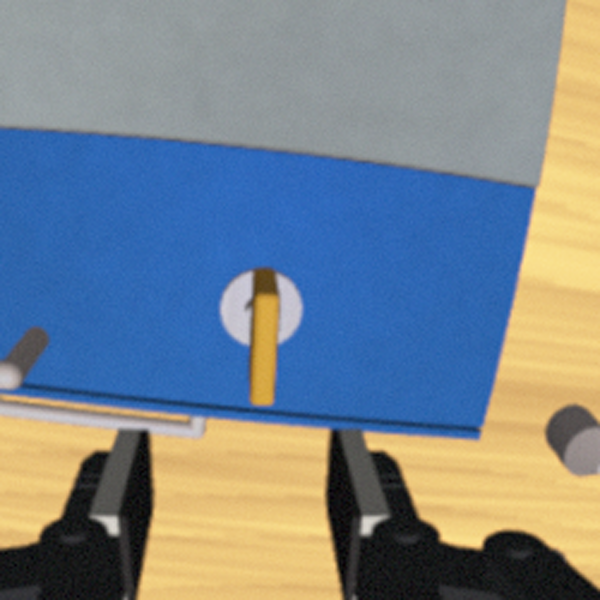

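The crop shows the key at crop px (262,335), parallel to the jaws. I go down, close and turn.

```bash
python3 -m pendant '[[[3,-4,-40,0,40],[0,0,-30,0,40],[0,0,0,0,40],[0,0,0,0,0],[0,0,0,0,0],[0,0,0,0,0],[0,0,0,0,0]]]'
python3 -m pendant '[[[0,0,0,5,0],[0,0,0,10,0],[0,0,0,10,0],[0,0,0,10,0],[0,0,0,10,0],[0,0,0,10,0],[0,0,0,0,0]]]'
python3 -m pendant '[[[0,0,0,10,0],[0,0,0,10,0],[0,0,0,9,0],[0,0,0,0,0],[0,0,0,0,0]]]'
python3 - <<'E'
from h import *
st()
E
```

```text
time_s: 5.65
eef_pos: [0.62, -0.1149, 0.137]
eef_rot: [0.001, 0.998, 0.058, 0.001]
wrist_force: [-0.1, -0.1, 6.9]
opening: -0.002
time_s: 6.52
eef_pos: [0.62, -0.1149, 0.137]
eef_rot: [0.001, 0.858, 0.513, 0.001]
wrist_force: [-0.8, 0.1, 6.3]
opening: 0.002
time_s: 7.15
eef_pos: [0.62, -0.1149, 0.137]
eef_rot: [0.001, 0.703, 0.711, 0.001]
wrist_force: [-0.6, 0.1, 5.9]
opening: 0.001
7.15 [ 0.62   -0.1149  0.137 ] [1.799e+02 1.000e-01 9.070e+01] [-0.6  0.1  5.9] 0.001 [-0.37  0.37  1.52  0.    1.25 -0.38]
```

Run:
```python
from h import *
c=shot("wrist","w3.png",crop=(150,60,400,310),scale=2.4); find("wrist",c,"key_bow")
c=shot("side","s3.png",crop=(190,130,310,220),scale=5)
```

```text
wrist key_bow 0.85 [ 0.616 -0.113  0.148]  []
wrist key_bow 0.47 [ 0.522 -0.33   0.031]  []
wrist key_bow 0.44 [ 0.41  -0.345  0.001]  []
```

View pics/w3.png

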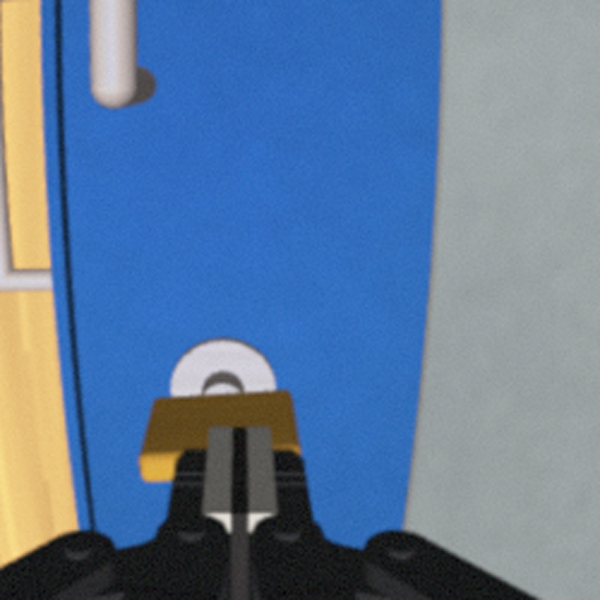

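View pics/s3.png

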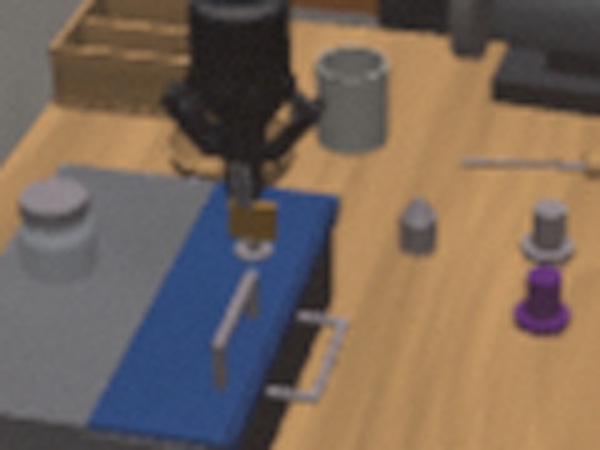

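Run:
```python
from h import *
c=shot("wrist"); f=192/np.tan(np.radians(c["vfov"]/2))
def fp(P):
    p=rot(c["orientation"]).inv().apply(np.array(P)-c["origin"]); t=np.arctan2(np.hypot(p[0],p[1]),p[2]); d=p[:2]/np.hypot(p[0],p[1])
    return np.round((np.array([c["cx"],c["cy"]])+f*t*d-[150,60])*2.4)
o=monitor.get_obs()["eef_pos"]; print("tcp",o,fp(o), "grasp",fp(o+np.array([0,0,.019])), c["origin"])
for z in(.128,.162):
  for dx in(-.019,.019):
    for dy in (-.004,.004): print(dx,dy,z,fp([.617+dx,-.1135+dy,z]))
# corners observed in w3
for u,v,z in [(140,480,.162),(145,450,.162),(300,447,.162),(155,397,.128),(293,392,.128),(222,385,.116)]: print(u,v,z,ray(c,u/2.4+150,v/2.4+60,z))
```

```text
tcp [ 0.61998109 -0.11492231  0.13696123] [234. 406.] grasp [234. 440.] [ 0.61970026 -0.03323378  0.3056646 ]
-0.019 -0.004 0.128 [155. 399.]
-0.019 0.004 0.128 [154. 372.]
0.019 -0.004 0.128 [292. 400.]
0.019 0.004 0.128 [293. 374.]
-0.019 -0.004 0.162 [139. 461.]
-0.019 0.004 0.162 [138. 430.]
0.019 -0.004 0.162 [303. 463.]
0.019 0.004 0.162 [304. 433.]
140 480 0.162 [ 0.5979 -0.1228  0.162 ]
145 450 0.162 [ 0.5994 -0.1146  0.162 ]
300 447 0.162 [ 0.6352 -0.1133  0.162 ]
155 397 0.128 [ 0.5981 -0.117   0.128 ]
293 392 0.128 [ 0.6361 -0.1149  0.128 ]
222 385 0.116 [ 0.6164 -0.1184  0.116 ]
```

Run:
```python
from h import *
c=shot("wrist"); f=192/np.tan(np.radians(c["vfov"]/2))
def fp(P,s=2.4,o=(150,60)):
    p=rot(c["orientation"]).inv().apply(np.array(P)-c["origin"]); t=np.arctan2(np.hypot(p[0],p[1]),p[2]); d=p[:2]/np.hypot(p[0],p[1])
    return np.round((np.array([c["cx"],c["cy"]])+f*t*d-o)*s)
for z in (.137,.147,.157,.162,.167,.177): print(z,[fp([.62,y,z]) for y in(-.104,-.109,-.115,-.126)])
# w1: opening 60: tool-relative
print("w1 tips"); e=R.from_euler
E=np.array(monitor.get_obs()["eef_pos"])
for dz in (0,.01,.02,.03): print(dz,[fp(E+[s*.03,y,dz],1.5,(0,0)) for s in(-1,1) for y in(.011,0)])
```

```text
0.137 [array([235., 367.]), array([234., 385.]), array([234., 406.]), array([234., 443.])]
0.147 [array([235., 383.]), array([234., 402.]), array([234., 424.]), array([234., 461.])]
0.157 [array([234., 401.]), array([234., 420.]), array([234., 443.]), array([234., 482.])]
0.162 [array([234., 411.]), array([234., 430.]), array([234., 453.]), array([233., 493.])]
0.167 [array([234., 421.]), array([234., 441.]), array([234., 464.]), array([233., 505.])]
0.177 [array([234., 443.]), array([234., 464.]), array([234., 488.]), array([233., 530.])]
w1 tips
0 [array([299., 318.]), array([300., 342.]), array([444., 320.]), array([442., 344.])]
0.01 [array([295., 328.]), array([297., 353.]), array([448., 330.]), array([446., 355.])]
0.02 [array([291., 339.]), array([293., 365.]), array([452., 341.]), array([450., 367.])]
0.03 [array([286., 351.]), array([288., 378.]), array([457., 353.]), array([454., 380.])]
```

```bash
python3 -m pendant '[[[0,0,40,0,0],[0,-3,0,-10,40],[-3,0,0,-10,40],[0,0,0,-10,40],[0,0,0,-10,40],[0,0,0,-10,40],[0,0,0,-10,40],[0,0,0,-10,40]]]'
python3 -m pendant '[[[0,0,0,-10,40],[0,0,0,-8.5,40],[0,0,-25,0,40],[0,0,-10,0,40],[0,0,0,0,40]]]'
python3 - <<'E'
from h import *
st(); c=shot("wrist","w4.png",crop=(150,60,400,310),scale=2.4)
E
```

```text
time_s: 8.4
eef_pos: [0.6159, -0.1175, 0.1752]
eef_rot: [-0.0, 0.984, 0.176, -0.0]
wrist_force: [0.1, 0.5, -0.1]
opening: 0.473
time_s: 9.02
eef_pos: [0.6153, -0.1173, 0.1393]
eef_rot: [-0.0, 1.0, 0.019, -0.001]
wrist_force: [-0.2, -0.5, 0.8]
opening: 0.468
9.03 [ 0.6153 -0.1173  0.1393] [-1.799e+02  1.000e-01  2.200e+00] [-0.2 -0.5  0.8] 0.468 [-0.38  0.36  1.53  0.    1.26  1.16]
```

View pics/w4.png

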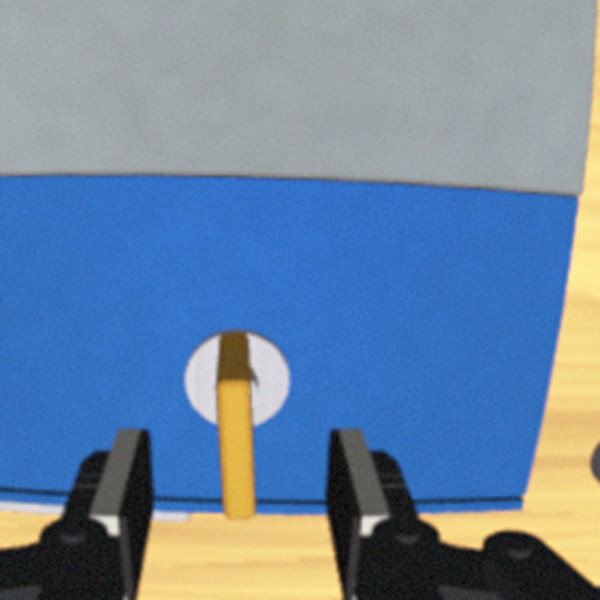

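The pads still end level with the bow's top although the TCP reads 0.139. Their visible tips sit about 25 mm above the reported TCP, and the fingers closed on top of the bow. I'll go lower carefully and watch the force.

```bash
python3 -m pendant '[[[1,-1,-15,0,40],[0,0,0,0,40]]]'; python3 -m pendant '[[[0,0,-15,0,40],[0,0,0,0,40]]]';python3 -m pendant '[[[0,0,-5,0,40],[0,0,0,0,0],[0,0,0,0,0],[0,0,0,0,0],[0,0,0,0,0]]]'
```

```text
time_s: 9.32
eef_pos: [0.6162, -0.1183, 0.1239]
eef_rot: [-0.0, 1.0, 0.019, -0.001]
wrist_force: [-0.5, -0.5, 0.5]
opening: 0.469
time_s: 9.57
eef_pos: [0.6158, -0.1181, 0.1084]
eef_rot: [-0.001, 1.0, 0.019, -0.001]
wrist_force: [0.0, 0.5, -0.4]
opening: 0.468
time_s: 10.2
eef_pos: [0.6172, -0.1167, 0.1055]
eef_rot: [-0.001, 1.0, 0.019, 0.0]
wrist_force: [0.3, 6.2, 0.6]
opening: 0.083
```

```bash
python3 -m pendant '[[[0,-1,0,5,0],[0,0,0,10,0],[0,0,0,10,0],[0,0,0,10,0],[0,0,0,10,0],[0,0,0,10,0],[0,0,0,10,0],[0,0,0,0,0]]]'
python3 -m pendant '[[[0,0,0,10,0],[0,0,0,10,0],[0,0,0,3,0],[0,0,0,0,0],[0,0,0,0,0]]]'
python3 - <<'E'
from h import *
st(); print(monitor.get_obs()["torque"])
c=shot("side","s5.png",crop=(200,140,280,200),scale=5)
E
```

```text
time_s: 11.2
eef_pos: [0.6162, -0.1152, 0.1055]
eef_rot: [-0.003, 0.832, 0.554, 0.001]
wrist_force: [-3.5, 13.4, 5.0]
opening: 0.078
time_s: 11.82
eef_pos: [0.6156, -0.115, 0.1055]
eef_rot: [-0.004, 0.706, 0.709, 0.001]
wrist_force: [-5.0, 14.2, 4.6]
opening: 0.084
11.82 [ 0.6156 -0.115   0.1055] [-179.8   -0.4   90.2] [-5.  14.2  4.6] 0.084 [-0.38  0.4   1.55  0.01  1.2  -0.38]
[ 2.32699543  0.81773515 -0.00961127]
```

View pics/s5.png

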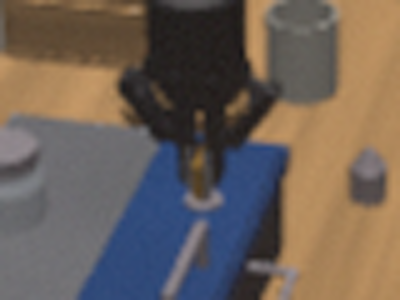

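```bash
python3 -m pendant '[[[0,0,0,0,40],[0,0,0,0,40],[0,0,60,0,40],[-12,44,20,1,40],[-12,44,0,0,40],[0,44,0,0,40],[0,0,0,0,40]]]'
python3 - <<'E'
from h import *
st(); c=shot("wrist","w6.png",crop=(90,60,440,310),scale=2)
for t in ("key_bow","panel_handle","drawer_handle"): find("wrist",c,t)
E
```

```text
time_s: 12.75
eef_pos: [0.593, 0.0148, 0.1857]
eef_rot: [0.0, 0.699, 0.715, 0.0]
wrist_force: [0.8, -1.1, 0.2]
opening: 0.47
12.75 [0.593  0.0148 0.1857] [179.9  -0.   91.3] [ 0.8 -1.1  0.2] 0.47 [-0.18  0.24  1.58  0.    1.32 -0.2 ]
wrist key_bow 0.82 [ 0.613 -0.117  0.149]  []
wrist panel_handle 0.92 [0.592 0.012 0.155]  []
wrist drawer_handle 0.89 [ 0.539 -0.047  0.074]  []
```

View pics/w6.png

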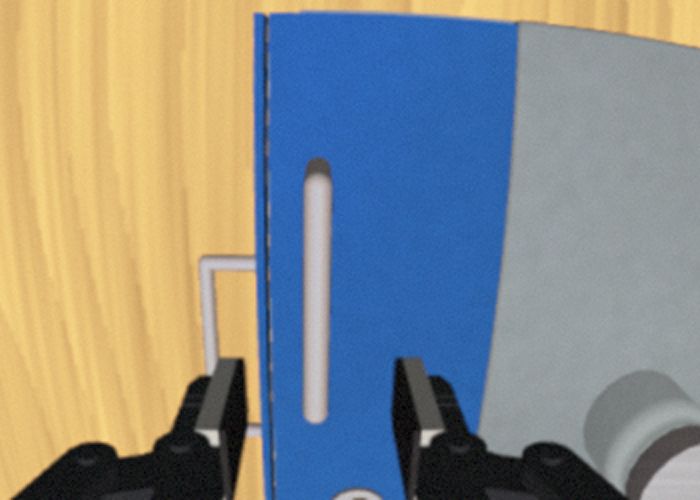

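```bash
python3 -m pendant '[[[0,0,-40,0,40],[0,0,-33,0,40],[0,0,0,0,40],[0,0,0,0,0],[0,0,0,0,0],[0,0,0,0,0],[0,0,0,0,0]]]'
python3 -m pendant '[[[5,0,7.5,0,0],[5,0,7.5,0,0],[6.4,0,6.4,0,0],[6.4,0,6.4,0,0],[0,0,0,0,0]]]'
```

```text
time_s: 13.82
eef_pos: [0.592, 0.0116, 0.1142]
eef_rot: [-0.0, 0.7, 0.714, -0.001]
wrist_force: [-9.8, -2.7, 6.1]
opening: 0.09
time_s: 14.45
eef_pos: [0.6121, 0.0118, 0.1415]
eef_rot: [-0.003, 0.7, 0.714, -0.003]
wrist_force: [-18.8, -2.4, 10.6]
opening: 0.091
```

```bash
python3 -m pendant '[[[7.5,0,5.5,0,0],[7.5,0.5,5.5,0,0],[8.4,0,4,0,0],[8.4,0.5,4,0,0],[0,0,0,0,0]]]'
python3 -m pendant '[[[9,0,1.7,0,0],[9,0.5,1.6,0,0],[9,0,0,0,0],[9,0.5,0,0,0],[0,0,0,0,0]]]'
```

```text
time_s: 15.08
eef_pos: [0.6474, 0.0122, 0.1625]
eef_rot: [0.001, 0.7, 0.714, -0.001]
wrist_force: [-8.7, -2.3, 9.8]
opening: 0.087
time_s: 15.7
eef_pos: [0.6846, 0.0127, 0.1658]
eef_rot: [0.002, 0.7, 0.714, -0.0]
wrist_force: [-3.3, -4.0, 7.0]
opening: 0.09
```

```bash
python3 -m pendant '[[[8,0,-1,0,0],[5,0,-1,0,0],[0,0,0,0,0],[0,0,0,0,20],[0,0,0,0,20],[0,0,40,0,20],[0,0,50,0,20]]]'
python3 - <<'E'
from h import *
st(); c=shot("side","s7.png",crop=(150,110,310,230),scale=4)
find("side",c,"panel_handle");find("side",c,"drawer_handle")
E
```

```text
time_s: 16.58
eef_pos: [0.6956, 0.0149, 0.2497]
eef_rot: [-0.001, 0.7, 0.714, -0.001]
wrist_force: [0.7, -0.2, -0.1]
opening: 0.234
16.57 [0.6956 0.0149 0.2497] [-179.8   -0.    91.2] [ 0.7 -0.2 -0.1] 0.234 [-0.15  0.42  1.22  0.    1.51 -0.17]
side panel_handle 0.94 [0.7   0.016 0.198] [207. 177.] []
side panel_handle 0.23 [ 0.406 -0.337  0.02 ] [299. 177.] []
side drawer_handle 0.68 [ 0.537 -0.048  0.069] [255. 202.] []
side drawer_handle 0.58 [ 0.392 -0.483  0.003] [306. 164.] []
```

View pics/s7.png

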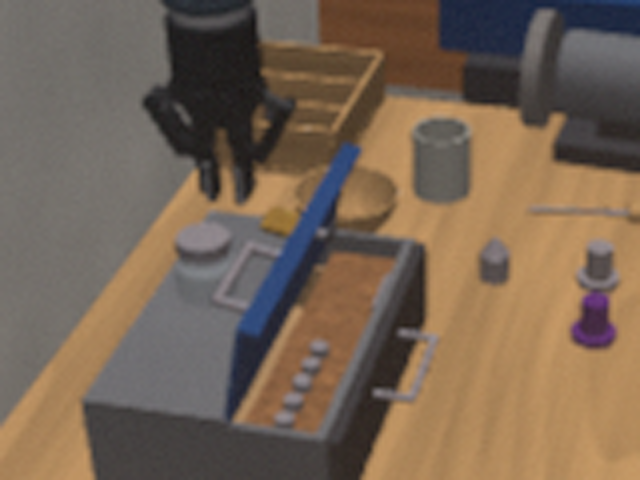

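```bash
python3 -m pendant '[[[-40,-16,0,0,26],[-40,-16,0,0,26],[-40,-15,0,0,26],[-37,-15,-30,0,26],[0,0,-55,0,26],[0,0,-45,0,26],[0,0,0,0,26]]]'
python3 - <<'E'
from h import *
st(); c=shot("wrist","w8.png",crop=(90,60,440,310),scale=2)
find("wrist",c,"drawer_handle");find("wrist",c,"drawer_in")
E
```

```text
time_s: 17.6
eef_pos: [0.5356, -0.0463, 0.116]
eef_rot: [-0.004, 0.7, 0.714, -0.002]
wrist_force: [0.7, 0.6, 0.6]
opening: 0.305
17.6 [ 0.5356 -0.0463  0.116 ] [-179.5   -0.2   91.1] [0.7 0.6 0.6] 0.305 [-0.31  0.21  1.77  0.    1.17 -0.33]
wrist drawer_handle 0.93 [ 0.536 -0.047  0.073]  []
```

View pics/w8.png

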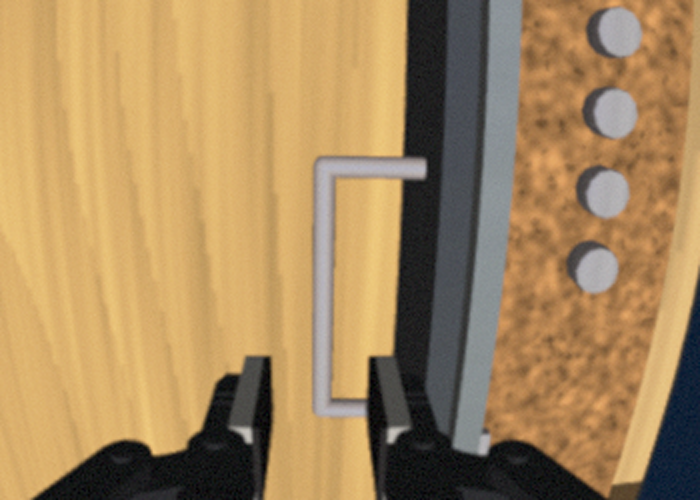

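```bash
python3 -m pendant '[[[0,0,-40,0,26],[0,0,-20,0,26],[0,0,-15,0,26],[0,0,0,0,26]]]'; python3 -m pendant '[[[0,0,-10,0,26],[0,0,0,0,26],[0,0,0,0,0],[0,0,0,0,0],[0,0,0,0,0]]]'
```

```text
time_s: 18.25
eef_pos: [0.5399, -0.0476, 0.0457]
eef_rot: [0.0, 0.7, 0.714, 0.0]
wrist_force: [0.3, 1.2, -0.1]
opening: 0.304
time_s: 18.88
eef_pos: [0.5366, -0.0477, 0.037]
eef_rot: [-0.002, 0.7, 0.714, -0.002]
wrist_force: [-18.7, -0.1, 21.7]
opening: 0.068
```

```bash
python3 -m pendant '[[[-12,0,3,0,0],[-15,-0.4,0,0,0],[-15,-0.4,0,0,0],[-15,-0.4,0,0,0],[-15,-0.4,0,0,0],[-15,-0.4,0,0,0],[-15,-0.4,0,0,0],[0,0,0,0,0]]]';python3 -m pendant '[[[-6,0,0,0,0],[0,0,0,0,0],[0,0,0,0,0]]]'
```

```text
time_s: 19.88
eef_pos: [0.4347, -0.0489, 0.0374]
eef_rot: [-0.002, 0.7, 0.714, -0.001]
wrist_force: [-0.7, 4.9, -25.1]
opening: 0.063
time_s: 20.25
eef_pos: [0.4315, -0.0489, 0.0375]
eef_rot: [-0.001, 0.7, 0.714, 0.001]
wrist_force: [5.1, 6.1, -30.6]
opening: 0.063
```

```bash
python3 -m pendant '[[[0,0,-2,0,26],[0,0,0,0,26],[0,0,50,0,26],[0,0,50,0,40],[10,-20,50,-10,60],[10,-32,0,-10,60],[12,-32,0,-10,60],[12,-32,0,-10,60]]]';python3 -m pendant '[[[12,-32,0,-10,60],[12,-32,0,-10,60],[12,-32,0,-10,60],[12,-32,0,-10,60],[0,-25,0,-10,60],[0,0,0,0,60],[0,0,0,0,60]]]'
python3 - <<'E'
from h import *
st(); c=shot("wrist","w9.png",scale=1.5)
for t in "cone_centre faceplate drive_centre bush drawer_in drawer_handle panel_handle".split(): find("wrist",c,t)
for n in("scene","side"):
  c=shot(n)
  for t in "cone_centre faceplate drive_centre bush drawer_handle".split(): find(n,c,t)
E
```

```text
time_s: 21.25
eef_pos: [0.4775, -0.1684, 0.1891]
eef_rot: [0.003, 0.903, 0.429, 0.001]
wrist_force: [-0.2, 0.1, 0.8]
opening: 0.699
time_s: 22.12
eef_pos: [0.524, -0.319, 0.1875]
eef_rot: [0.001, 1.0, 0.011, 0.001]
wrist_force: [0.4, -0.1, -0.1]
opening: 0.702
22.12 [ 0.524  -0.319   0.1875] [ 1.799e+02 -1.000e-01  1.300e+00] [ 0.4 -0.1 -0.1] 0.702 [-0.74  0.28  1.53  0.    1.33  0.81]
wrist cone_centre 0.95 [ 0.523 -0.326 -0.   ]  []
wrist faceplate 0.9 [ 0.409 -0.342 -0.002]  []
wrist faceplate 0.7 [ 0.32  -0.346  0.005]  []
wrist faceplate 0.67 [ 0.399 -0.239 -0.005]  []
wrist drawer_in 0.74 [ 0.573 -0.045  0.018]  []
wrist drawer_handle 0.67 [ 0.436 -0.05   0.073]  []
scene cone_centre 0.52 [ 0.525 -0.326 -0.003] [191. 276.] []
scene cone_centre 0.28 [0.581 0.319 0.015] [324. 144.] []
scene faceplate 0.64 [ 0.324 -0.341 -0.005] [136. 244.] []
scene faceplate 0.6 [ 0.395 -0.236  0.001] [177. 231.] []
scene faceplate 0.54 [ 0.624 -0.505 -0.001] [176. 348.] []
scene bush 0.72 [ 0.582  0.317 -0.005] [324. 148.] []
scene bush 0.32 [ 0.672 -0.045  0.11 ] [291. 212.] []
scene bush 0.18 [ 0.54   0.468 -0.001] [335. 117.] []
scene drawer_handle 0.82 [ 0.437 -0.042  0.072] [227. 181.] []
side cone_centre 0.62 [ 0.523 -0.321 -0.003] [273. 180.] []
side faceplate 0.68 [ 0.315 -0.347 -0.001] [319. 182.] []
side faceplate 0.6 [ 0.405 -0.344 -0.002] [299. 180.] []
side faceplate 0.6 [ 0.396 -0.239 -0.003] [298. 194.] []
side bush 0.77 [ 0.583  0.315 -0.001] [215. 283.] []
side drawer_handle 0.81 [ 0.434 -0.047  0.072] [282. 205.] []
```

View pics/w9.png

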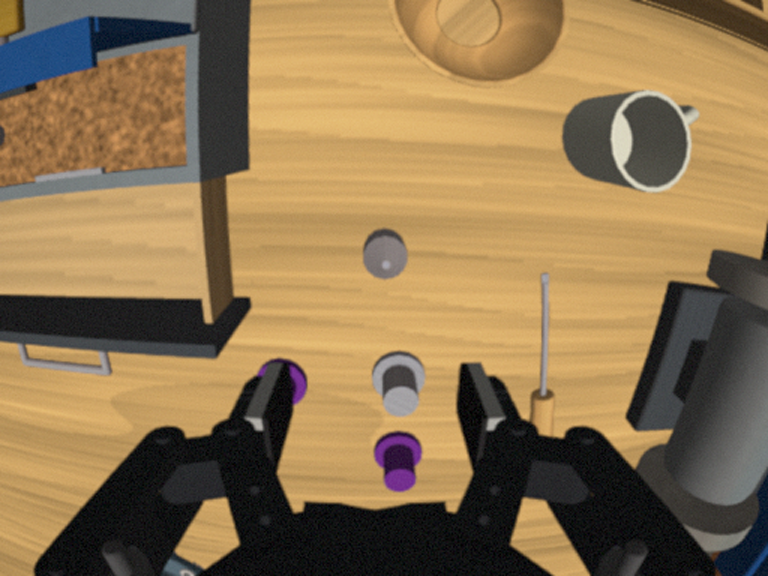

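The picture shows the cone centre at px (257,169), the silver faceplate at (266,255) with the purple ones beside it at (265,308) and (190,255). The drawer is out and empty. No drive centre is on the bench, so there are three accessories. Cone first.

```bash
python3 -m pendant '[[[0,-5,-50,0,60],[0,0,-50,0,55],[0,0,-50,0,55],[0,0,-30,0,55],[0,0,-10,0,55],[0,0,0,0,55]]]'; python3 -m pendant '[[[0,0,-10,0,55],[0,0,0,0,55],[0,0,0,0,0],[0,0,0,0,0],[0,0,0,0,0],[0,0,0,0,0]]]'
```

```text
time_s: 23.88
eef_pos: [0.5237, -0.324, -0.0035]
eef_rot: [-0.0, 1.0, 0.01, -0.0]
wrist_force: [-0.0, 0.2, -0.0]
opening: 0.647
time_s: 24.62
eef_pos: [0.5243, -0.3246, -0.0125]
eef_rot: [0.001, 1.0, 0.01, 0.001]
wrist_force: [0.1, 0.3, 6.5]
opening: 0.371
```

```bash
python3 -m pendant '[[[0,0,30,0,0],[0,0,50,0,0],[0,0,50,0,0],[0,0,20,0,0],[0,50,0,0,0],[0,50,0,0,0],[1,50,0,0,0],[1,50,0,0,0]]]'; python3 -m pendant '[[[0,0,0,0,0],[0,0,-40,0,0],[0,0,-40,0,0],[0,0,0,0,0]]]'
python3 - <<'E'
from h import *
st(); c=shot("wrist","w10.png",crop=(60,60,460,340),scale=1.8)
find("wrist",c,"cone_centre");find("wrist",c,"drawer_in");find("wrist",c,"drawer_handle")
E
```

```text
time_s: 25.62
eef_pos: [0.5244, -0.122, 0.1347]
eef_rot: [-0.001, 1.0, 0.01, -0.001]
wrist_force: [0.7, 0.2, -2.2]
opening: 0.375
time_s: 26.12
eef_pos: [0.522, -0.1231, 0.0524]
eef_rot: [-0.002, 1.0, 0.01, -0.004]
wrist_force: [-0.8, 0.2, -0.9]
opening: 0.372
26.12 [ 0.522  -0.1231  0.0524] [-179.8    0.5    1.1] [-0.8  0.2 -0.9] 0.372 [-0.45  0.3   1.81 -0.    1.04  1.1 ]
wrist cone_centre 0.77 [ 0.52  -0.12   0.063]  []
wrist drawer_in 0.71 [ 0.574 -0.043  0.019]  []
wrist drawer_in 0.56 [ 0.519 -0.122  0.066]  []
wrist drawer_handle 0.57 [ 0.435 -0.048  0.075]  []
```

View pics/w10.png

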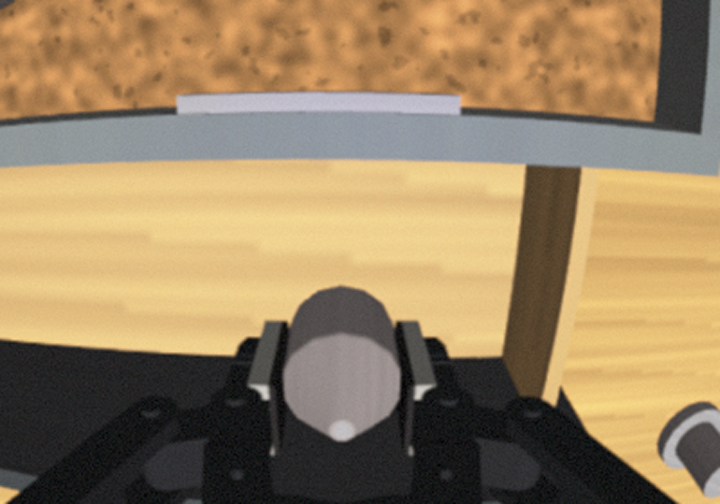

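```bash
python3 -m pendant '[[[2,0,-15,0,0],[0,0,-10,0,0],[0,0,0,0,0]]]'; python3 -m pendant '[[[0,0,-9,0,0],[0,0,0,0,0],[0,0,0,0,50],[0,0,0,0,50],[0,0,0,0,50],[0,0,20,0,50]]]'; python3 -m pendant '[[[0,0,50,0,50],[0,0,50,0,50],[-10,-50,0,0,50],[-20,-50,0,0,50],[-28,-50,0,0,50],[-30,-50,0,0,50],[-30,-20,0,0,50],[0,0,0,0,50]]]'
python3 - <<'E'
from h import *
st(); c=shot("wrist","w11.png",scale=1.5)
for t in "cone_centre faceplate drive_centre bush".split(): find("wrist",c,t)
E
```

```text
time_s: 26.7
eef_pos: [0.5266, -0.1234, 0.0301]
eef_rot: [-0.001, 1.0, 0.01, -0.001]
wrist_force: [0.9, 0.1, -1.4]
opening: 0.368
time_s: 27.45
eef_pos: [0.5263, -0.1234, 0.0414]
eef_rot: [-0.001, 1.0, 0.01, -0.001]
wrist_force: [0.3, 0.4, 0.5]
opening: 0.584
time_s: 28.45
eef_pos: [0.4079, -0.3456, 0.1425]
eef_rot: [0.0, 1.0, 0.008, -0.0]
wrist_force: [0.8, 1.0, 0.3]
opening: 0.588
28.45 [ 0.4079 -0.3456  0.1425] [180.    0.    0.9] [0.8 1.  0.3] 0.588 [-0.92  0.16  1.77 -0.    1.21  0.63]
wrist cone_centre 0.61 [ 0.524 -0.124  0.02 ]  []
wrist faceplate 0.68 [ 0.397 -0.238 -0.001]  []
wrist faceplate 0.67 [ 0.32  -0.347  0.006]  []
wrist faceplate 0.58 [ 0.411 -0.342  0.001]  []
```

View pics/w11.png

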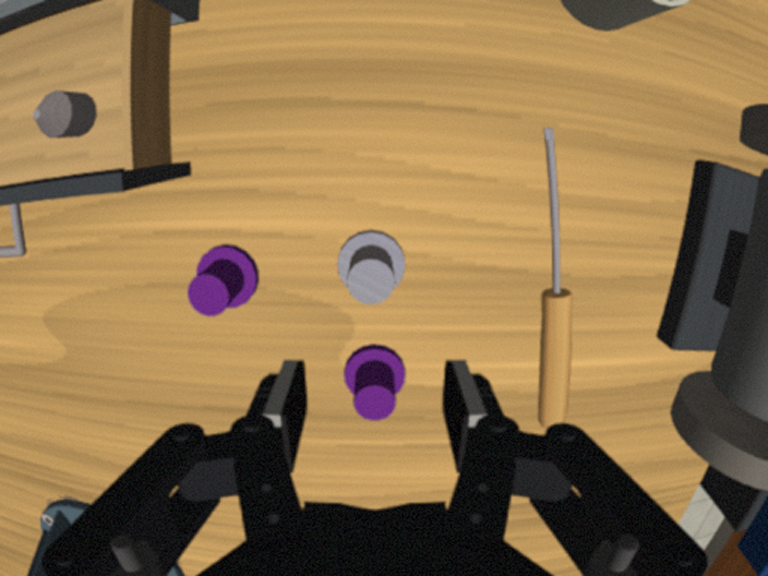

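```bash
python3 -m pendant '[[[0,3,-50,0,50],[0,0,-50,0,50],[0,0,-30,0,50],[0,0,-12,0,50],[0,0,0,0,50],[0,0,0,0,0],[0,0,0,0,0],[0,0,0,0,0]]]'; python3 -m pendant '[[[0,0,0,0,0],[0,0,50,0,0],[0,0,50,0,0],[0,0,40,0,0],[0,0,0,0,0]]]'
python3 - <<'E'
from h import *
st(); c=shot("wrist")
for t in "cone_centre faceplate".split(): find("wrist",c,t)
E
```

```text
time_s: 29.7
eef_pos: [0.4109, -0.3422, 0.0023]
eef_rot: [0.001, 1.0, 0.01, 0.001]
wrist_force: [0.2, 0.7, 6.5]
opening: 0.318
time_s: 30.32
eef_pos: [0.4114, -0.3433, 0.1447]
eef_rot: [0.003, 1.0, 0.01, 0.003]
wrist_force: [0.6, -0.3, -1.4]
opening: 0.321
30.32 [ 0.4114 -0.3433  0.1447] [179.6  -0.3   1.2] [ 0.6 -0.3 -1.4] 0.321 [-0.92  0.15  1.77 -0.    1.21  0.63]
wrist cone_centre 0.65 [ 0.529 -0.125  0.015]  []
wrist faceplate 0.95 [ 0.397 -0.236 -0.002]  []
wrist faceplate 0.66 [ 0.41  -0.345  0.141]  []
```

```bash
python3 -m pendant '[[[19,51,0,0,0],[19,51,0,0,0],[19,51,0,0,0],[19,51,0,0,0],[19,51,0,0,0],[19,53,0,0,0],[0,0,0,0,0],[0,0,0,0,0]]]'
python3 - <<'E'
from h import *
st(); c=shot("wrist"); find("wrist",c,"faceplate")
E
python3 -m pendant '[[[0,0,-40,0,0],[0,0,-40,0,0],[0,0,-25,0,0],[0,0,0,0,0]]]'
```

```text
time_s: 31.48
eef_pos: [0.5224, -0.0328, 0.1388]
eef_rot: [-0.0, 1.0, 0.011, -0.002]
wrist_force: [0.1, 0.3, -1.1]
opening: 0.32
31.48 [ 0.5224 -0.0328  0.1388] [-180.     0.2    1.2] [ 0.1  0.3 -1.1] 0.32 [-0.29  0.14  1.8  -0.    1.21  1.26]
wrist faceplate 0.88 [ 0.52  -0.032  0.138]  []
wrist faceplate 0.6 [ 0.4   -0.238 -0.004]  []
wrist faceplate 0.59 [ 0.322 -0.348  0.007]  []
time_s: 32.08
eef_pos: [0.5212, -0.0338, 0.0332]
eef_rot: [-0.001, 1.0, 0.009, -0.003]
wrist_force: [0.5, 0.7, -1.8]
opening: 0.319
```

```bash
python3 -m pendant '[[[3,0,-5,0,0],[0,0,0,0,0],[0,0,0,0,50],[0,0,0,0,50],[0,0,0,0,50],[0,0,50,0,50],[0,0,50,0,60],[0,0,40,0,60]]]'
python3 -m pendant '[[[0,50,0,0,60],[0,50,0,0,60],[0,50,0,0,60],[0,50,0,0,60],[10,50,0,0,60],[22,50,0,0,60],[22,46,0,0,60],[0,0,0,0,60]]]'
python3 - <<'E'
from h import *
st(); c=shot("wrist")
for t in "bush drive_centre cone_centre faceplate".split(): find("wrist",c,t)
c=shot("scene","sc12.png",crop=(100,90,380,300),scale=2.7)
for t in "bush faceplate cone_centre drive_centre".split(): find("scene",c,t)
E
```

```text
time_s: 33.08
eef_pos: [0.5271, -0.033, 0.1727]
eef_rot: [0.0, 1.0, 0.01, 0.001]
wrist_force: [-0.2, -0.1, -0.1]
opening: 0.704
time_s: 34.08
eef_pos: [0.5808, 0.3161, 0.1696]
eef_rot: [-0.0, 1.0, 0.012, -0.0]
wrist_force: [-0.3, 0.3, -0.9]
opening: 0.699
34.08 [0.5808 0.3161 0.1696] [-180.     0.     1.4] [-0.3  0.3 -0.9] 0.699 [0.32 0.4  1.41 0.   1.33 1.87]
wrist bush 0.76 [ 0.581  0.316 -0.003]  []
wrist faceplate 0.86 [ 0.529 -0.034  0.017]  []
wrist faceplate 0.59 [ 0.437 -0.048  0.074]  []
scene bush 0.47 [ 0.582  0.315 -0.005] [323. 148.] []
scene bush 0.32 [ 0.76  -0.061  0.115] [315. 230.] []
scene faceplate 0.77 [ 0.32  -0.345 -0.003] [134. 244.] []
scene faceplate 0.69 [ 0.526 -0.029  0.014] [253. 203.] []
scene faceplate 0.58 [ 0.395 -0.235  0.001] [178. 231.] []
scene cone_centre 0.42 [ 0.524 -0.124  0.012] [234. 224.] []
```

View pics/sc12.png

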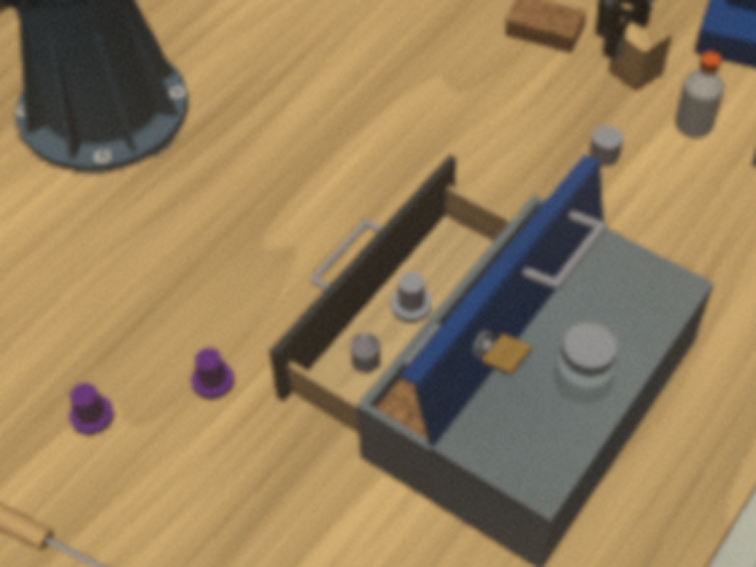

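The picture shows the faceplate (crop px 410,295) and cone (365,352) standing in the drawer, and the bush at (605,145), under the gripper. The bush is next.

```bash
python3 -m pendant '[[[0,0,-50,0,60],[0,0,-50,0,60],[0,0,-50,0,60],[0,0,-20,0,60],[0,0,-9,0,60],[0,0,0,0,60],[0,0,0,0,0],[0,0,0,0,0]]]'; python3 -m pendant '[[[0,0,0,0,0],[0,0,0,0,0],[0,0,50,0,0],[0,0,50,0,0],[0,0,40,0,0],[0,0,0,0,0]]]'
python3 - <<'E'
from h import *
st(); c=shot("wrist")
for t in "bush faceplate".split(): find("wrist",c,t)
E
```

```text
time_s: 35.58
eef_pos: [0.5825, 0.3137, -0.006]
eef_rot: [-0.001, 1.0, 0.01, 0.002]
wrist_force: [-0.9, -0.7, 6.8]
opening: 0.431
time_s: 36.33
eef_pos: [0.5835, 0.3141, 0.1364]
eef_rot: [-0.001, 1.0, 0.01, 0.004]
wrist_force: [0.5, -0.5, -3.7]
opening: 0.427
36.33 [0.5835 0.3141 0.1364] [-179.9   -0.5    1.2] [ 0.5 -0.5 -3.7] 0.427 [0.32 0.43 1.44 0.   1.27 1.87]
wrist bush 0.78 [0.583 0.315 0.142]  []
wrist faceplate 0.75 [ 0.523 -0.034  0.02 ]  []
```

```bash
python3 -m pendant '[[[-20,-42,0,0,0],[-19,-42,0,0,0],[-18,-42,0,0,0],[0,-42,0,0,0],[0,-42,0,0,0],[0,-43,0,0,0],[0,0,0,0,0],[0,0,0,0,0]]]'
python3 - <<'E'
from h import *
st(); c=shot("wrist"); find("wrist",c,"bush")
E
python3 -m pendant '[[[0,0,-40,0,0],[0,0,-40,0,0],[0,0,-25,0,0],[0,0,0,0,0]]]'
```

```text
time_s: 37.48
eef_pos: [0.5224, 0.0603, 0.1298]
eef_rot: [-0.0, 1.0, 0.01, -0.002]
wrist_force: [-0.2, -0.0, -2.8]
opening: 0.431
37.48 [0.5224 0.0603 0.1298] [-180.     0.2    1.1] [-0.2 -0.  -2.8] 0.431 [-0.11  0.16  1.8   0.    1.19  1.44]
wrist bush 0.64 [0.522 0.061 0.134]  []
wrist bush 0.19 [ 0.574 -0.045  0.017]  []
time_s: 38.08
eef_pos: [0.5211, 0.0613, 0.0241]
eef_rot: [-0.0, 1.0, 0.011, -0.003]
wrist_force: [-0.4, 0.3, -1.6]
opening: 0.429
```

```bash
python3 -m pendant '[[[3,0,-4,0,0],[0,0,0,0,0],[0,0,0,0,60],[0,0,0,0,60],[0,0,0,0,60],[0,0,50,0,60],[0,0,50,0,60],[0,0,40,10,60]]]'
python3 -m pendant '[[[-13,-16,0,10,60],[-13,-16,0,10,60],[-13,-16,0,10,40],[-13,-16,0,10,26],[-13,-16,0,10,26],[-13,-15,0,10,26],[-13,-15,0,10,26],[0,0,0,10,26]]]'
python3 - <<'E'
from h import *
st(); c=shot("wrist")
for t in "bush cone_centre faceplate drive_centre drawer_handle drawer_in".split(): find("wrist",c,t,k=2)
for n in ("scene","side"):
  c=shot(n,n+"13.png")
  for t in "bush cone_centre faceplate drive_centre drawer_handle".split(): find(n,c,t)
E
```

```text
time_s: 39.08
eef_pos: [0.5276, 0.0598, 0.1657]
eef_rot: [0.0, 0.995, 0.099, 0.002]
wrist_force: [0.8, 0.3, -0.1]
opening: 0.702
time_s: 40.08
eef_pos: [0.4355, -0.051, 0.1634]
eef_rot: [0.001, 0.698, 0.716, 0.0]
wrist_force: [-0.4, 0.6, 0.3]
opening: 0.305
40.08 [ 0.4355 -0.051   0.1634] [1.799e+02 1.000e-01 9.140e+01] [-0.4  0.6  0.3] 0.305 [-0.39 -0.09  1.98 -0.    1.25 -0.41]
wrist bush 0.9 [0.526 0.061 0.017]  []
wrist bush 0.23 [ 0.524 -0.124  0.017]  []
wrist cone_centre 0.62 [ 0.524 -0.124  0.017]  []
wrist faceplate 0.77 [ 0.399 -0.238 -0.002]  []
wrist faceplate 0.68 [ 0.526 -0.033  0.018]  []
wrist drawer_handle 0.89 [ 0.435 -0.048  0.072]  []
wrist drawer_handle 0.57 [ 0.524 -0.125  0.048]  []
wrist drawer_in 0.74 [ 0.573 -0.048  0.019]  []
scene bush 0.65 [ 0.575 -0.042  0.013] [263. 214.] []
scene bush 0.62 [ 0.714 -0.386 -0.004] [232. 331.] []
scene bush 0.61 [0.529 0.06  0.016] [270. 185.] []
scene cone_centre 0.4 [0.527 0.063 0.033] [270. 181.] []
scene faceplate 0.68 [ 0.529 -0.03   0.015] [253. 204.] []
scene faceplate 0.54 [ 0.398 -0.238  0.   ] [178. 232.] []
scene faceplate 0.47 [0.538 0.471 0.001] [335. 116.] []
scene drawer_handle 0.63 [ 0.434 -0.044  0.075] [226. 181.] []
side bush 0.6 [0.526 0.058 0.017] [252. 230.] []
side cone_centre 0.63 [ 0.524 -0.12   0.013] [263. 203.] []
side cone_centre 0.44 [ 0.764 -0.063  0.112] [201. 183.] []
side faceplate 0.56 [ 0.318 -0.349 -0.001] [319. 182.] []
side faceplate 0.48 [ 0.522 -0.036  0.014] [259. 215.] []
side faceplate 0.47 [ 0.397 -0.237 -0.002] [297. 194.] []
side drawer_handle 0.81 [ 0.434 -0.045  0.073] [281. 205.] []
```

All three are in the drawer on its floor, and the views agree. I grip the handle and push the drawer home, slowly so nothing tips.

```bash
python3 -m pendant '[[[-1,1,-50,0,26],[0,0,-50,0,26],[0,0,-26,0,26],[0,0,0,0,26],[0,0,0,0,0],[0,0,0,0,0],[0,0,0,0,0]]]';python3 -m pendant '[[[8,0.3,0,0,0],[14,0.3,0,0,0],[14,0.3,0,0,0],[14,0.3,0,0,0],[14,0.3,0,0,0],[14,0.3,0,0,0],[14,0.3,0,0,0],[10,0,0,0,0]]]';python3 -m pendant '[[[4,0,0,0,0],[3,0,0,0,0],[0,0,0,0,0],[0,0,0,0,0]]]'
```

```text
time_s: 41.9
eef_pos: [0.4352, -0.0492, 0.0369]
eef_rot: [0.001, 0.7, 0.714, 0.0]
wrist_force: [1.0, 0.1, 4.8]
opening: 0.066
time_s: 42.9
eef_pos: [0.5369, -0.0481, 0.0369]
eef_rot: [0.0, 0.7, 0.714, -0.001]
wrist_force: [-26.8, -6.4, 16.3]
opening: 0.066
time_s: 43.4
eef_pos: [0.5364, -0.048, 0.0367]
eef_rot: [-0.005, 0.699, 0.715, -0.006]
wrist_force: [-29.9, -8.9, 32.9]
opening: 0.06
```

```bash
python3 -m pendant '[[[-4,0,0,0,0],[0,0,0,0,22],[0,0,0,0,22],[0,0,40,0,22],[0,0,60,0,22],[0,0,60,0,22],[0,0,60,0,22],[0,0,0,0,22]]]'
python3 - <<'E'
from h import *
st()
for n in("side","scene","wrist"):
  c=shot(n)
  for t in("drawer_handle","panel_handle","key_bow"): find(n,c,t,k=1)
E
```

```text
time_s: 44.4
eef_pos: [0.5423, -0.0474, 0.2619]
eef_rot: [0.004, 0.7, 0.714, 0.002]
wrist_force: [0.3, 0.5, -0.5]
opening: 0.261
44.4 [ 0.5423 -0.0474  0.2619] [179.5   0.2  91.2] [ 0.3  0.5 -0.5] 0.261 [-0.31  0.06  1.63  0.    1.44 -0.33]
side drawer_handle 0.84 [ 0.535 -0.046  0.071] [256. 202.] []
side panel_handle 0.55 [0.698 0.015 0.2  ] [208. 177.] []
side key_bow 0.62 [ 0.695 -0.117  0.172] [220. 165.] []
scene drawer_handle 0.94 [ 0.537 -0.042  0.07 ] [253. 197.] []
scene panel_handle 0.9 [0.702 0.016 0.194] [315. 185.] []
scene key_bow 0.57 [ 0.698 -0.113  0.174] [288. 220.] []
wrist panel_handle 0.57 [0.699 0.011 0.201]  []
wrist key_bow 0.81 [ 0.695 -0.116  0.175]  []
```

```bash
python3 -m pendant '[[[40,15,0,0,20],[40,15,0,0,20],[40,15,0,0,20],[35,15,0,0,20],[0,0,0,0,20]]]'
python3 -m pendant '[[[0,0,-40,0,20],[0,0,-30,0,20],[0,0,0,0,20]]]'; python3 -m pendant '[[[0,0,-30,0,20],[0,0,0,0,20],[0,0,0,0,0],[0,0,0,0,0],[0,0,0,0,0]]]'
```

```text
time_s: 45.62
eef_pos: [0.6958, 0.0143, 0.2547]
eef_rot: [-0.001, 0.699, 0.715, -0.0]
wrist_force: [0.8, -0.7, -0.2]
opening: 0.237
time_s: 46.0
eef_pos: [0.6919, 0.013, 0.1831]
eef_rot: [-0.003, 0.7, 0.714, -0.002]
wrist_force: [0.3, 0.2, 1.0]
opening: 0.234
time_s: 46.62
eef_pos: [0.6953, 0.0129, 0.1581]
eef_rot: [0.001, 0.7, 0.714, 0.001]
wrist_force: [-1.2, -1.4, 1.8]
opening: 0.089
```

```bash
python3 -m pendant '[[[-6.5,0,1.5,0,0],[-6.8,0,1,0,0],[-9,0,0,0,0],[-9,-0.5,0,0,0],[-9,0,-1.6,0,0],[-8.7,-0.5,-1.7,0,0],[0,0,0,0,0]]]'
python3 -m pendant '[[[-8.3,0,-3.5,0,0],[-8.4,-0.5,-3.4,0,0],[-7.5,0,-5,0,0],[-7.5,-0.5,-5,0,0],[0,0,0,0,0]]]'
```

```text
time_s: 47.5
eef_pos: [0.6476, 0.0124, 0.1598]
eef_rot: [0.003, 0.7, 0.714, 0.002]
wrist_force: [-1.1, 1.7, 11.6]
opening: 0.087
time_s: 48.12
eef_pos: [0.6145, 0.012, 0.1408]
eef_rot: [0.001, 0.7, 0.714, 0.001]
wrist_force: [-1.3, 3.2, 6.4]
opening: 0.086
```

```bash
python3 -m pendant '[[[-6.4,0,-6.4,0,0],[-6.4,0,-6.4,0,0],[-5,0,-7.5,0,0],[-5,0,-7.5,0,0],[0,0,0,0,0]]]'
python3 -m pendant '[[[0,0,-3,0,0],[0,0,-2,0,0],[0,0,0,0,0]]]'
```

```text
time_s: 48.75
eef_pos: [0.592, 0.0117, 0.1111]
eef_rot: [0.001, 0.7, 0.714, 0.001]
wrist_force: [5.6, 3.5, -0.5]
opening: 0.089
time_s: 49.12
eef_pos: [0.5922, 0.0117, 0.1107]
eef_rot: [0.001, 0.7, 0.714, 0.001]
wrist_force: [-11.3, 5.0, 31.1]
opening: 0.089
```

```bash
python3 -m pendant '[[[0,0,3,0,0],[0,0,0,0,30],[0,0,0,0,30],[0,0,40,0,30],[0,0,45,0,30],[0,0,0,0,30]]]'
python3 -m pendant '[[[8,-42,0,0,40],[8,-42,0,0,40],[8,-43,0,0,40],[0,0,0,0,40],[0,0,0,0,40]]]'
python3 - <<'E'
from h import *
st()
for n in("side","scene","wrist"):
  c=shot(n,n+"14.png",crop=(60,60,460,340) if n=="wrist" else None,scale=1.8)
  for t in("drawer_handle","panel_handle","key_bow"): find(n,c,t,k=1)
E
```

```text
time_s: 49.88
eef_pos: [0.5933, 0.0104, 0.1975]
eef_rot: [0.003, 0.7, 0.714, 0.002]
wrist_force: [0.4, -0.0, 0.3]
opening: 0.347
time_s: 50.5
eef_pos: [0.6142, -0.1154, 0.1923]
eef_rot: [-0.001, 0.7, 0.714, -0.0]
wrist_force: [-0.0, 0.7, 0.1]
opening: 0.466
50.5 [ 0.6142 -0.1154  0.1923] [-1.798e+02 -1.000e-01  9.110e+01] [-0.   0.7  0.1] 0.466 [-0.38  0.3   1.49  0.    1.35 -0.4 ]
side drawer_handle 0.78 [ 0.538 -0.045  0.071] [255. 202.] []
side panel_handle 0.83 [0.592 0.016 0.154] [236. 191.] []
side key_bow 0.36 [ 0.615 -0.117  0.143] [240. 174.] []
scene drawer_handle 0.71 [ 0.54  -0.044  0.073] [254. 197.] []
scene panel_handle 0.67 [0.593 0.015 0.149] [281. 177.] []
scene key_bow 0.63 [ 0.619 -0.11   0.145] [263. 211.] []
wrist drawer_handle 0.6 [ 0.534 -0.046  0.068]  []
wrist panel_handle 0.89 [0.593 0.011 0.156]  []
wrist key_bow 0.6 [ 0.616 -0.115  0.148]  []
```

View pics/wrist14.png

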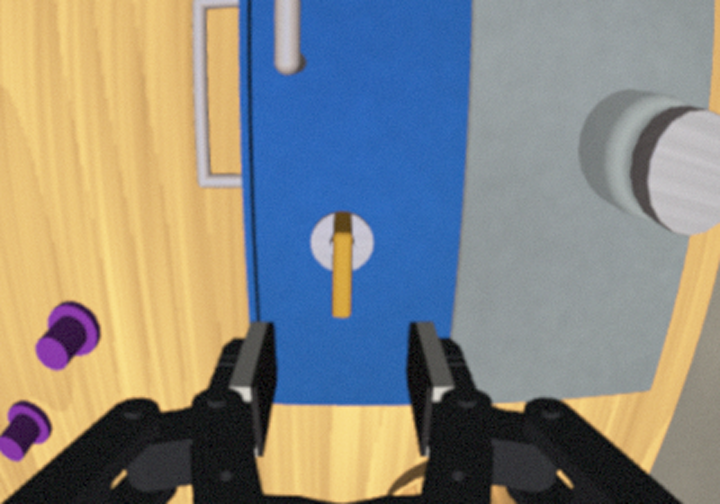

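The picture shows the panel shut, and the key along the chest's width at crop px (342,275), between the jaws. I grip it and turn it back.

```bash
python3 -m pendant '[[[1,0,-40,0,40],[1,0,-40,0,40],[0,0,-7,0,40],[0,0,0,0,40],[0,0,0,0,0],[0,0,0,0,0],[0,0,0,0,0],[0,0,0,0,0]]]'
python3 -m pendant '[[[0,0,0,-10,0],[0,0,0,-10,0],[0,0,0,-10,0],[0,0,0,-10,0],[0,0,0,-10,0],[0,0,0,-10,0],[0,0,0,-10,0],[0,0,0,0,0]]]'
python3 -m pendant '[[[0,0,0,-10,0],[0,0,0,-10,0],[0,0,0,-2,0],[0,0,0,0,0],[0,0,0,0,0]]]'
```

```text
time_s: 52.1
eef_pos: [0.6158, -0.1165, 0.1091]
eef_rot: [-0.001, 0.7, 0.714, -0.001]
wrist_force: [-11.8, -1.0, 10.5]
opening: 0.082
time_s: 53.1
eef_pos: [0.6157, -0.1166, 0.1091]
eef_rot: [0.0, 0.983, 0.183, -0.002]
wrist_force: [-10.6, -0.6, 10.6]
opening: 0.086
time_s: 53.72
eef_pos: [0.6156, -0.1166, 0.1091]
eef_rot: [0.001, 1.0, -0.007, -0.001]
wrist_force: [-11.2, -1.1, 10.3]
opening: 0.085
```

```bash
python3 -m pendant '[[[0,0,0,0,20],[0,0,0,0,30],[0,0,0,0,30],[0,0,40,0,40],[0,0,60,0,40],[-30,0,50,0,40],[0,0,0,0,40]]]'
python3 - <<'E'
from h import *
st()
for n in("side","scene","wrist"):
  c=shot(n)
  for t in("drawer_handle","panel_handle","key_bow","panel_hinge"): find(n,c,t,k=1)
im=c["img"]; hsv=cv2.cvtColor(im,cv2.COLOR_RGB2HSV)
m=cv2.inRange(hsv,(15,150,120),(28,255,255)); nn,lab,s,cen=cv2.connectedComponentsWithStats(m)
for i in range(1,nn):
    if 60<s[i][4]<1500:
        P=np.argwhere(lab==i)[:,::-1].astype(np.float32); print(s[i],cv2.minAreaRect(P))
        b=cv2.boxPoints(cv2.minAreaRect(P)); print([ray(c,*p,.162)[:2] for p in b])
E
```

```text
time_s: 54.6
eef_pos: [0.5888, -0.1168, 0.2629]
eef_rot: [0.002, 1.0, -0.007, 0.005]
wrist_force: [0.3, 0.7, 0.0]
opening: 0.466
54.6 [ 0.5888 -0.1168  0.2629] [179.8  -0.5  -0.9] [0.3 0.7 0. ] 0.466 [-0.39  0.19  1.48 -0.    1.46  1.19]
side drawer_handle 0.84 [ 0.536 -0.045  0.074] [255. 201.] []
side panel_handle 0.73 [0.591 0.015 0.153] [237. 191.] []
side key_bow 0.39 [ 0.617 -0.118  0.143] [240. 173.] []
side panel_hinge 0.61 [ 0.672 -0.045  0.107] [221. 189.] []
scene drawer_handle 0.72 [ 0.541 -0.046  0.074] [254. 198.] []
scene panel_handle 0.61 [0.594 0.016 0.148] [281. 177.] []
scene key_bow 0.69 [ 0.615 -0.112  0.146] [262. 211.] []
scene panel_hinge 0.74 [ 0.672 -0.044  0.11 ] [292. 212.] []
wrist drawer_handle 0.66 [ 0.535 -0.049  0.072]  []
wrist panel_handle 0.89 [0.592 0.014 0.156]  []
wrist key_bow 0.83 [ 0.615 -0.115  0.148]  []
wrist panel_hinge 0.75 [ 0.679 -0.048  0.107]  []
[246 135   8  41 277] ((249.5, 155.0), (40.0, 7.0), 90.0)
[array([ 0.6355, -0.1147]), array([ 0.6354, -0.1209]), array([ 0.5986, -0.1205]), array([ 0.5986, -0.1141])]
```

```bash
python3 -c "
from bench import order; print(order.hand_in())"
```

```text
the job is handed in; nothing more can be done
None
```

I unlocked the chest, opened the panel and pulled the drawer out. I put all three accessories present (cone centre, faceplate and bush; there was no drive centre on the bench) in the drawer. Then I pushed it home, shut the panel, turned the key back and handed the job in at about 55 s of the 210 s allowed.

**Checks that agreed**
- Before I pushed the drawer in, all three accessories stood on its floor, each found by at least two cameras.
- The drawer handle is back at its starting place, x about 0.536–0.541.
- The panel handle is back at (0.592, 0.015) and about 0.152 high, and the panel was pressed down with 31 N against its seat.
- The key's bow lies along the chest's depth within about 1° of the chest's direction, so it is at its locked stop.
- The arm ended clear, with no force on the wrist.

**Checks that failed or disagreed**
- The first grasp of the key missed. The finger tips sit about 25 mm short of the reported tool point, so the jaws shut on top of the bow. I went lower after that.
- The cameras differed by a few mm on some points.
- I did not measure the bystanders at the end. Nothing in the run suggested that any was touched.
- I had no direct joint readings. The final drawer, panel and key states come from the cameras and the forces.

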